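# Open the clay extruder for loading

### The job

Open the bench clay extruder for loading: swing its keeper lever round by the upright peg until the lever lines up with the fixed pointer, and leave it there. Then take the plunger by its knob and draw it straight out along its leaning barrel, without forcing it, until the groove round the rod is level with the barrel's mouth; do not pull it right out. The program finishes while still gripping the plunger and holding it there. Leave the jar, cup and brush alone.

Things in the scene. Friction and masses are not known exactly. Their poses are not given: they have to be found in the camera images.
- keeper (a joint): Keeper lever of the extruder, a flat steel bar turning about an axis parallel to the bore; stiff enough to stay where it is left (about 2 N at the peg moves it). Value in rad: 0 = fully locked, its short end over the plunger's collar; it grows counter-clockwise seen from above (the peg moves away from the robot). It lines up with the pointer at 1.047 rad (60 degrees); its stop is at 1.8. It starts between 0 and 0.15. From about 0.75 it is clear of the plunger.
- keeper_peg (a point): Point on the axis of the upright black peg on the keeper lever's long end, 22 mm above the bar's top face and 17 mm below the peg's top. The peg is 16 mm in diameter, stands 39 mm above the bar, parallel to the bore. 70 mm from the hinge axis, 112 mm from the bore axis when locked.
- keeper_hinge (a point): Fixed point on the lever's hinge axis at the underside of the bar, 42 mm to the right (-y of this frame) of the bore axis. z of this frame is the hinge axis, pointing up and leaning like the bore; the lever's peg lies along this frame's -y at value 0 and turns about +z.
- pointer (a point): Top of the fixed grey pointer rib, 99 mm from the hinge axis, which the lever's tip must meet. It ends below the top face of the bar and so is not in the way of fingers on the peg.
- barrel_mouth (a point): Centre of the upper mouth of the steel barrel (37.5 mm outside diameter, bore 25.5 mm). z of this frame is the bore axis pointing out of the mouth: it leans 20 degrees from vertical towards the extruder's front (-x of this frame, roughly towards the robot). The barrel's mouth stands about 186 mm above the table. y of this frame is level.
- window_top (a point): Point on the bore axis 60 mm below the mouth, at the upper edge of the loading window, an opening in the barrel's upper side; the plunger's lower end is here when the groove is level with the mouth.
- plunger_knob (a point): Centre of the plunger's round black knob, 28 mm in diameter and 44 mm long along the axis, 55 mm beyond the underside of the collar. z of this frame is the plunger's axis, pointing out of the barrel. The knob sits on a 14 mm neck 22 mm long above the collar. The plunger is a loose aluminium part, 0.2 to 0.4 kg; let go, it slides back in.
- plunger_collar (a point): Centre of the underside of the plunger's collar (34 mm in diameter, 8 mm thick), which rests on the barrel's mouth at the start. The narrow dark groove round the 24 mm rod is 60 mm below this point.
- plunger_foot (a point): Centre of the plunger's lower end, 120 mm below the underside of the collar.
- plunger: The plunger; origin and axes as plunger_collar.
- extruder: The whole extruder, fixed to the table: grey foot plate 170 x 150 mm, strut, barrel and keeper lever. Origin under the centre of the foot plate, z up, front to -x.
- glaze_jar: Glaze jar, 60 mm diameter, 85 mm high, origin under its centre. Leave alone.
- water_cup: Terracotta cup, 72 mm diameter, 80 mm high, origin under its centre. Leave alone.
- slip_brush: Brush lying on the table, 170 mm long along its x axis. Leave alone.
Not all that is in view belongs to the job. Of the things like the plunger, leave any that is green; of the rest the larger one is meant.

How it is judged:
On the way:
1. the keeper lever is in line with the pointer, the plunger still home (value of joint keeper between 0.89 and 1.205 rad and z of plunger_collar in the frame of barrel_mouth below 0.01 m), for 0.3 s.
At the end, for the whole second after the job is handed in: The keeper lever is within 9 degrees of the pointer; the plunger is drawn out 60 mm, give or take 6 mm, still straight in its bore (within 3.4 degrees), at rest and held by the gripper's fingers, not jammed (under 40 N against the extruder) (value of joint keeper between 0.89 and 1.205 rad and z of plunger_collar in the frame of barrel_mouth between 0.054 and 0.066 m and distance between plunger_foot and window_top below 0.008 m and angle between the z axis of plunger_collar and the z axis of barrel_mouth, either way round below 0.06 rad and contact force between the fingers and plunger above 2 N and contact force between plunger and extruder below 40 N and linear speed of plunger below 0.02 m/s); the arm keeps its last pose, push and grip.
It fails at once if the plunger is pulled out of the barrel (over 112 mm of its 120) (z of plunger_collar in the frame of barrel_mouth above 0.112 m).
It fails at once if the plunger is forced: over 60 N against the extruder (contact force between plunger and extruder above 60 N).
It fails at once if the jar is disturbed (distance of glaze_jar from where it was at the start of the episode above 0.03 m).
It fails at once if the cup is disturbed (distance of water_cup from where it was at the start of the episode above 0.03 m).
It fails at once if the brush is disturbed (distance of slip_brush from where it was at the start of the episode above 0.03 m).
It also fails if it takes over 48 s, if anything falls off the work surface, if the arm or the gripper's body presses on something with over 40 N, if the wrist force passes 120 N, or if a joint passes its speed limit or range.

### The arm

A 6-joint arm with a two-finger parallel gripper is mounted at the origin on the work surface. World frame = base frame: x ahead of the robot, y to its left, z up, the work surface at z = 0. Lengths are in m, angles in rad, forces in N, time in s.
With the tool pointing down it reaches from about 0.375 to 0.975 m from the base axis. Payload 3.8 kg.
Tool frame: the origin (TCP) lies midway between the tips of the shut fingers; the grasp point (between the pads) lies 19 mm behind it; z points along the fingers, y is the line along which they close (so a half turn about z gives the same grasp; the last joint's range is limited). The gripper opens to 85 mm and grips with 20 to 120 N. Pads are 22 mm wide; open, the fingers measure 114 mm over their backs; the gripper's body (76 mm by 85 mm) begins 54 mm behind the grasp point. The pads swing forward as they close: fully open they stand 13 mm farther back than shut.
Start: joints at [-1.273, 0.264, 1.604, -0, 1.274, -0.037], TCP at [0.222, -0.638, 0.231] pointing down, gripper open.
Joint ranges: [-2.63, 2.63], [-0.94, 2.18], [0.31, 2.57], [-1.31, 4.45], [0, 2.66], [-2.55, 2.55]. Speed limits (rad/s): [2.57, 2.57, 3.14, 3.14, 3.14, 3.14].

### API

Orientations are given as a unit quaternion [x, y, z, w].
In Python, from plant import telemetry, cams, job gives the robot as it stands. The module is installed in compiled form; this text tells all that it offers.
- The arm moves only by the tool carry_out, never from a script. Its argument "plan" is a list of rows, each an object with "linear": the shift along the tool's x, y, z normalised to -1 to 1, where 1 is 0.04 m, a list of three; "spin": the turn about the tool's z normalised to -1 to 1, where 1 is 0.12 rad. A call has 1 to 10 rows; each row shifts and turns the commanded pose from where the row before left it, along the tool's axes as they then stand; what a row does not reach is not made up. A row lasts 1/8 s, in which the tool goes at most 62.5 mm and 10.7 degrees, less where a joint would pass 70% of its speed; a pose out of reach is approached as far as the arm can. A call with a number of a shift or a turn outside -1 to 1 is refused whole. A call with a gripper value outside its range is refused whole. "grip" is the finger opening in mm, from 0 to 85.4, set as the call begins (left out, the last holds). The fingers move at their own pace and stop on an object; "squeeze" is the grip in N (left out, the last holds). Time passes only in rows, so rows that do not move let the fingers close. It gives the time, the measured TCP pose, the force, the opening and the grip force at its end, in the units of the state.
- telemetry.get_state(): the state, without advancing time (a new reading comes with each control period).
- cams.camera(name): name is "side" or "top" or "wrist"; returns the picture (420x560x3 uint8, red, green, blue); there is no depth.
- cams.get_calibration(name): a dict with "intrinsics" (3x3 intrinsics, pixels), "xyz" and "orientation" of the camera in the world. Camera axes: x right, y up, looking along -z (the intrinsics and any distortion apply to the point x, -y, -z); pixel columns grow to the right and rows downward; lengths in m; the calibration is good to about 2 mm. A picture is of the moment at which its call begins: read the wrist's pose just before it. get_calibration takes no time and is no camera call; for the wrist camera it gives the pose at the moment of the call.
- job.close_job(): hands the job in; it is judged then, once.
The state is a dict: "time_s": time; "joint_positions": joint angles; "dq": joint speeds; "tau": joint torques, N m; "position": TCP position; "ee_rot": TCP orientation; "contact_force": force on the tool from outside, world axes, zero at the start; "moment": the same for the moment, N m; "grip_width": finger opening in m; "grasp_force": force on a finger pad.
Only numpy, scipy, OpenCV 4.12 (cv2) and the standard library are available. Lean on these libraries where they do the work, as an engineer would, in place of code of your own. Each camera call takes 0.05 s, during which the arm holds its last target. There are 200 camera calls.

## Working session

There is one attempt and no reset: what is moved stays moved. The work goes in short steps, Python scripts to look and compute and a tool call to move; the robot and the scene stay as the last step left them, time stands still between calls to the robot, and variables do not carry over. Pictures are saved under pics/ and viewed, at most 12 in all, crops included, and the job is handed in when it is done.

Besides the shell and the picture viewer there is one more tool, called after "Emit:" by a JSON object that holds its "method" and its "body". carry_out: Moves the arm, as the interface text tells. Scaled input: -1 to 1 covers 0.04 m each way for a shift and 0.12 rad each way for a turn. Its arguments: {"type":"object","properties":{"plan":{"type":"array","items":{"type":"object","properties":{"linear":{"type":"array","items":{"type":"number"}},"spin":{"type":"number"}}}},"grip":{"type":"number"},"squeeze":{"type":"number"}},"required":["plan"]}

```bash
mkdir -p pics; python3 - <<'E'
from plant import telemetry,cams
import cv2,numpy as np
np.set_printoptions(precision=4,suppress=True)
s=telemetry.get_state();print(s)
ims=[]
for n in("side","top","wrist"):
    c=cams.get_calibration(n);print(n,c)
    im=cams.camera(n)[:,:,::-1];cv2.imwrite(f"pics/{n}0.png",im);ims.append(im)
E
```

```text
{'time_s': 0.0, 'joint_positions': array([-1.2729,  0.2648,  1.6054,  0.0001,  1.2737, -0.0369]), 'dq': array([ 0.0011,  0.0006, -0.0018,  0.0008,  0.0006,  0.0001]), 'tau': array([ -0.0009, -51.5115, -36.7315,  -0.0001,   0.0129,   0.    ]), 'position': array([ 0.2216, -0.6368,  0.2299]), 'ee_rot': array([ 0.986 ,  0.1666, -0.0001, -0.0011]), 'contact_force': array([-0.694 ,  0.1472, -0.5754]), 'moment': array([-0.0175,  0.0241, -0.0017]), 'grasp_force': 0.0, 'grip_width': 0.08510683397303079}
side {'intrinsics': array([[415.8728,   0.    , 280.926 ],
       [  0.    , 415.8728, 210.0752],
       [  0.    ,   0.    ,   1.    ]]), 'xyz': array([ 0.4286, -0.534 ,  0.7886]), 'orientation': array([ 0.3655, -0.0465, -0.0947,  0.9248])}
top {'intrinsics': array([[494.7538,   0.    , 277.4773],
       [  0.    , 494.7538, 213.1903],
       [  0.    ,   0.    ,   1.    ]]), 'xyz': array([0.4893, 0.0879, 1.4093]), 'orientation': array([ 0.016 , -0.023 , -0.6964,  0.7171])}
wrist {'intrinsics': array([[300.4539,   0.    , 278.5088],
       [  0.    , 300.4539, 214.3462],
       [  0.    ,   0.    ,   1.    ]]), 'xyz': array([ 0.2993, -0.6101,  0.3726]), 'orientation': array([-0.1317,  0.0949, -0.572 ,  0.804 ])}
```

View pics/side0.png

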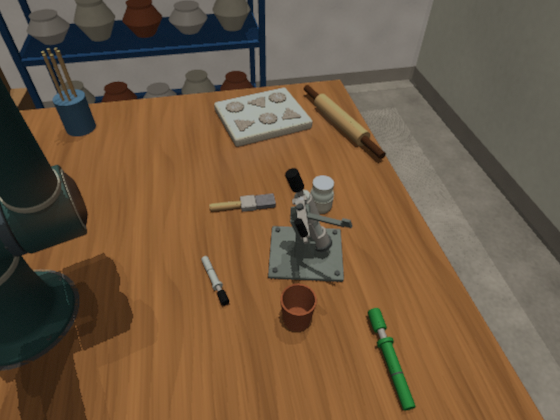

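View pics/top0.png

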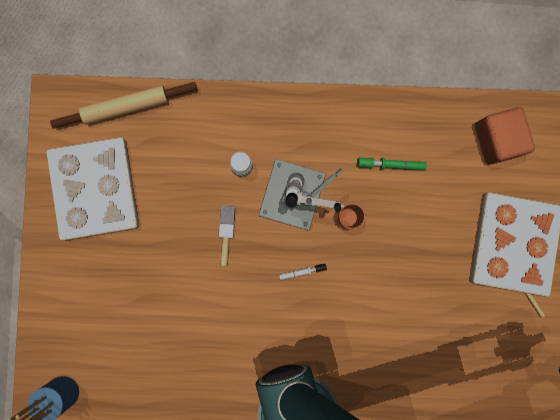

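Side view: extruder plunger knob (294,180), keeper peg (301,228), pointer rib about (346,224), cup (298,308), jar (322,193), brush (243,204). 
Plunger-like things: black-and-white one lying at side (215,282), green one at (390,360), and the one in the extruder at (294,180). Green is excluded. Of the other two, the one in the extruder is larger, so it is the one meant. I'll confirm with a crop.

```bash
cat > h.py <<'E'
import numpy as np,cv2
from scipy.spatial.transform import Rotation as R
def ray(c,p):
    K=c["intrinsics"];d=np.linalg.inv(K)@[p[0],p[1],1.];d=R.from_quat(c["orientation"]).apply([d[0],-d[1],-d[2]])
    return np.array(c["xyz"]),d/np.linalg.norm(d)
def tri(rs):
    A=np.zeros((3,3));b=np.zeros(3)
    for o,d in rs:
        P=np.eye(3)-np.outer(d,d);A+=P;b+=P@o
    x=np.linalg.solve(A,b);return x,[float(np.linalg.norm((np.eye(3)-np.outer(d,d))@(x-o))) for o,d in rs]
def proj(c,X):
    p=R.from_quat(c["orientation"]).inv().apply(np.asarray(X)-c["xyz"]);K=c["intrinsics"]
    return np.array([K[0,2]+K[0,0]*p[0]/-p[2],K[1,2]-K[1,1]*p[1]/-p[2]])
def blobs(im,box,thr=45,amin=15):
    x0,y0,x1,y1=box;m=(im[y0:y1,x0:x1].max(2)<thr).astype(np.uint8)
    n,l,st,ce=cv2.connectedComponentsWithStats(m)
    for i in range(1,n):
        if st[i,4]>=amin:
            ys,xs=np.where(l==i);r=cv2.minAreaRect(np.c_[xs,ys].astype(np.float32))
            print(st[i,4],ce[i]+[x0,y0],cv2.boxPoints(r).round(1).tolist() and (cv2.boxPoints(r)+[x0,y0]).round(1).tolist())
E
python3 - <<'E'
from h import *
s=cv2.imread("pics/side0.png");t=cv2.imread("pics/top0.png")
print("side");blobs(s,(270,160,360,250));print("top");blobs(t,(260,150,360,235))
a=cv2.resize(s[155:285,255:365],None,fx=4.3,fy=4.3,interpolation=3)[:560,:]
b=cv2.resize(t[150:235,255:365],None,fx=3,fy=3,interpolation=3)
o=np.zeros((560,800,3),np.uint8);o[:,:a.shape[1]]=a[:,:];o[:b.shape[0],a.shape[1]:]=b[:,:800-a.shape[1]]
cv2.imwrite("pics/crop1.png",o)
E
```

```text
side
279 [294.28315412 180.0609319 ] [[283.7, 171.8], [295.2, 166.7], [305.0, 188.8], [293.5, 193.9]]
170 [299.75882353 227.28823529] [[290.2, 220.4], [299.0, 216.0], [308.0, 234.0], [299.2, 238.4]]
26 [345.42307692 224.        ] [[341.8, 225.0], [342.4, 221.6], [349.5, 222.8], [349.0, 226.2]]
16 [295.6875 246.0625] [[292.8, 248.3], [296.5, 242.1], [299.2, 243.7], [295.5, 249.9]]
15 [326.06666667 247.86666667] [[321.0, 249.0], [330.0, 245.0], [331.0, 247.2], [322.0, 251.2]]
top
139 [291.0647482  199.82733813] [[283.9, 205.2], [287.4, 191.6], [298.4, 194.4], [295.0, 208.0]]
44 [337.18181818 206.95454545] [[333.6, 203.6], [338.8, 202.3], [340.8, 210.3], [335.6, 211.6]]Traceback (most recent call last):
  File "<stdin>", line 6, in <module>
ValueError: could not broadcast input array from shape (559,473,3) into shape (560,473,3)
```

```bash
python3 - <<'E'
from h import *
from plant import cams
np.set_printoptions(precision=4,suppress=True)
s=cv2.imread("pics/side0.png");t=cv2.imread("pics/top0.png")
a=cv2.resize(s[155:285,255:365],(470,555),interpolation=3)
b=cv2.resize(t[150:235,255:365],(330,255),interpolation=3)
o=np.zeros((560,800,3),np.uint8);o[:555,:470]=a;o[:255,470:]=b
cv2.imwrite("pics/crop1.png",o)
S=cams.get_calibration("side");T=cams.get_calibration("top")
for n,p,q in(("knob",(294.3,180.3),(291.2,199.8)),("peg",(299.1,227.2),(337.2,207)),("pointer",(345.5,224),(339,171))):
    print(n,tri([ray(S,p),ray(T,q)]))
# foot plate contour in top
hsv=cv2.cvtColor(t,cv2.COLOR_BGR2HSV)
m=((hsv[:,:,1]<70)&(hsv[:,:,2]>60)).astype(np.uint8);m[:155]=0;m[232:]=0;m[:,:255]=0;m[:,328:]=0
c=max(cv2.findContours(m,0,2)[0],key=cv2.contourArea);bp=cv2.boxPoints(cv2.minAreaRect(c));print(bp)
for p in bp:
    O,d=ray(T,p);print(O+d*(0.008-O[2])/d[2])
E
```

```text
knob (array([0.588 , 0.0453, 0.2361]), [0.000802566118619289, 0.0008025661186191446])
peg (array([ 0.5729, -0.0657,  0.2253]), [0.0011233120178240426, 0.001123312017824092])
pointer (array([ 0.6606, -0.0688,  0.2181]), [0.0016198750336006516, 0.0016198750336005646])
[[258.1847 215.172 ]
 [274.8885 158.379 ]
 [335.742  176.2771]
 [319.0382 233.0701]]
[0.5597 0.1296 0.008 ]
[0.7233 0.087  0.008 ]
[ 0.6772 -0.088   0.008 ]
[ 0.514  -0.0443  0.008 ]
```

View pics/crop1.png

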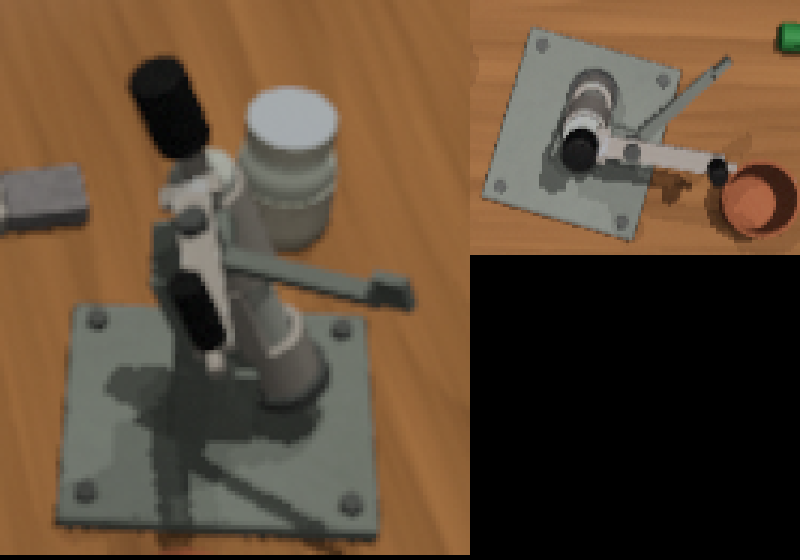

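The crop confirms it: black knob on the steel plunger in the leaning barrel (the larger, non-green one). The keeper's black peg sits to its right and the grey rib points away. The measurements agree with the text: yaw about -14.7°, keeper about 0.13 rad. First I'll turn the tool so its y is parallel to the extruder's y.

Emit:
{"method": "carry_out", "body": {"plan": [{"linear": [0,0,-0.75],"spin": 0.98},{"linear": [0,0,-0.75],"spin": 0.98},{"linear": [0,0,0],"spin": 0.99},{"linear": [0,0,0],"spin": 0.99},{"linear": [0,0,0],"spin": 0.99},{"linear": [0,0,0],"spin": 0}], "grip": 50}}

```text
time_s: 0.9
position: [0.2217, -0.6373, 0.2908]
ee_rot: [0.992, -0.127, -0.0, -0.0]
contact_force: [0.6, 0.3, 0.2]
grip_width: 0.0502
grasp_force: 0.0
```

```bash
cat >> h.py <<'E'
yaw=np.radians(-14.7);c20,s20=np.cos(np.radians(20)),np.sin(np.radians(20))
X=np.array([np.cos(yaw),np.sin(yaw),0]);Y=np.array([-np.sin(yaw),np.cos(yaw),0]);Z=np.array([0,0,1.])
a=c20*Z-s20*X;e2=c20*X+s20*Z;e1=-Y
knob=np.array([.588,.0453,.2361]);hing=knob+.042*e1-.055*a
def to(target):
    from plant import telemetry
    s=telemetry.get_state();Rt=R.from_quat(s["ee_rot"]).as_matrix();d=Rt.T@(np.asarray(target)-s["position"])
    print("t",round(s["time_s"],2),"pos",s["position"].round(4),"toolx",np.degrees(np.arctan2(Rt[1,0],Rt[0,0])).round(2),"shift/0.04",(d/.04).round(3),"F",s["contact_force"].round(1),"w",round(s["grip_width"],4),"g",round(s["grasp_force"],1))
E
python3 -c "
from h import *
to([.573,-.066,.29])"
```

```text
t 0.9 pos [ 0.2217 -0.6373  0.2908] toolx -14.64 shift/0.04 [  4.887 -16.038   0.029] F [0.6 0.3 0.2] w 0.0502 g 0.0
```

Emit:
{"method": "carry_out", "body": {"plan": [{"linear": [0.2,-0.9,0]},{"linear": [0.3,-0.9,0]},{"linear": [0.3,-0.9,0]},{"linear": [0.3,-0.9,0]},{"linear": [0.3,-0.9,0]},{"linear": [0.3,-0.9,0]},{"linear": [0.3,-0.9,0]},{"linear": [0.3,-0.9,0]},{"linear": [0.3,-0.9,0]},{"linear": [0.3,-0.9,0]}]}}

```text
invalid input at $.plan[0]: expected keys linear, spin
```

Emit:
{"method": "carry_out", "body": {"plan": [{"linear": [0.3,-0.9,0]},{"linear": [0.3,-0.9,0]},{"linear": [0.2,-0.9,0]},{"linear": [0,-0.6,0]},{"linear": [0,0,0]},{"linear": [0,0,0]}]}}

```text
invalid input at $.plan[0]: expected keys linear, spin
```

```bash
python3 - <<'E'
from h import *
from plant import cams
np.set_printoptions(precision=4,suppress=True)
to([.573,-.066,.29])
W=cams.get_calibration("wrist");im=cams.camera("wrist")[:,:,::-1].copy();cv2.imwrite("pics/w1.png",im);np.save("w1.npy",W,allow_pickle=True)
print("expected knob,peg",proj(W,knob),proj(W,[.5729,-.0657,.2253]))
E
```

```text
t 0.9 pos [ 0.2217 -0.6373  0.2908] toolx -14.64 shift/0.04 [  4.887 -16.038   0.029] F [0.6 0.3 0.2] w 0.0502 g 0.0
expected knob,peg [-1177.2423   -89.0807] [-917.5523 -108.469 ]
```

View pics/w1.png

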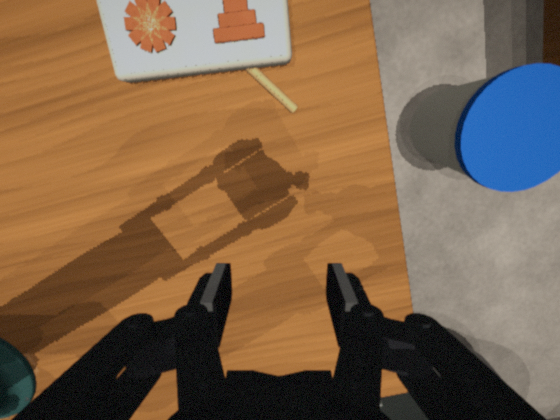

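The move was refused because each row needs "spin" as well. The picture therefore only shows the starting spot, with the fingers at (215,300) and (340,300). I'll resend the rows.

Emit:
{"method": "carry_out", "body": {"plan": [{"linear": [0.2,-0.9,0],"spin": 0},{"linear": [0.3,-0.9,0],"spin": 0},{"linear": [0.3,-0.9,0],"spin": 0},{"linear": [0.3,-0.9,0],"spin": 0},{"linear": [0.3,-0.9,0],"spin": 0},{"linear": [0.3,-0.9,0],"spin": 0},{"linear": [0.3,-0.9,0],"spin": 0},{"linear": [0.3,-0.9,0],"spin": 0},{"linear": [0.3,-0.9,0],"spin": 0},{"linear": [0.3,-0.9,0],"spin": 0}]}}

```text
time_s: 2.2
position: [0.4259, -0.3177, 0.2913]
ee_rot: [0.992, -0.127, 0.0, 0.0]
contact_force: [1.2, 0.7, -0.5]
grip_width: 0.0506
grasp_force: 0.0
```

Emit:
{"method": "carry_out", "body": {"plan": [{"linear": [0.3,-0.9,0],"spin": 0},{"linear": [0.3,-0.9,0],"spin": 0},{"linear": [0.3,-0.9,0],"spin": 0},{"linear": [0.3,-0.9,0],"spin": 0},{"linear": [0.3,-0.9,0],"spin": 0},{"linear": [0,-0.6,0],"spin": 0},{"linear": [0,0,0],"spin": 0},{"linear": [0,0,0],"spin": 0}]}}

```text
time_s: 3.2
position: [0.535, -0.1372, 0.2912]
ee_rot: [0.992, -0.128, -0.0, 0.0]
contact_force: [0.3, 0.1, -0.4]
grip_width: 0.0501
grasp_force: 0.0
```

```bash
python3 - <<'E'
from h import *
from plant import cams
np.set_printoptions(precision=4,suppress=True)
to([.573,-.066,.29])
W=cams.get_calibration("wrist");im=cams.camera("wrist")[:,:,::-1].copy();cv2.imwrite("pics/w2.png",im);np.save("w2.npy",W,allow_pickle=True)
print("expected knob,peg",proj(W,knob),proj(W,[.5729,-.0657,.2253]))
E
```

```text
t 3.2 pos [ 0.535  -0.1372  0.2912] toolx -14.65 shift/0.04 [ 0.468 -1.962  0.029] F [ 0.3  0.1 -0.4] w 0.0501 g 0.0
expected knob,peg [  9.0028 228.498 ] [169.7541 205.5637]
```

View pics/w2.png

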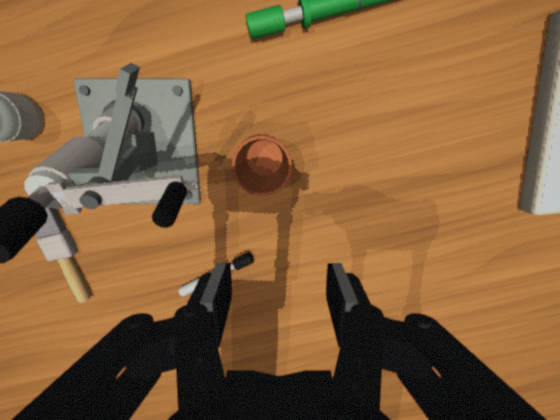

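The wrist view shows the peg at (169,203), where I expected (170,206), so the measurement holds. The cup at (263,165) is well below the fingers. Next I'll move over the peg and descend.

Emit:
{"method": "carry_out", "body": {"plan": [{"linear": [0.2,-0.9,0],"spin": 0},{"linear": [0.18,-0.8,0],"spin": 0},{"linear": [0,-0.25,0],"spin": 0},{"linear": [0,0,0],"spin": 0},{"linear": [0,0,0],"spin": 0}]}}

```text
time_s: 3.88
position: [0.5693, -0.0662, 0.2913]
ee_rot: [0.992, -0.128, -0.0, 0.0]
contact_force: [-0.2, 0.4, -0.3]
grip_width: 0.0501
grasp_force: 0.0
```

```bash
python3 - <<'E'
from h import *
from plant import cams
np.set_printoptions(precision=4,suppress=True)
to([.5699,-.0649,.212])
W=cams.get_calibration("wrist");im=cams.camera("wrist")[:,:,::-1].copy()
print("expected knob,peg",proj(W,knob),proj(W,[.5729,-.0657,.2253]))
k,p=proj(W,knob).astype(int),proj(W,[.5729,-.0657,.2253]).astype(int)
blobs(im,(max(k[0]-45,0),k[1]-50,k[0]+45,k[1]+50),amin=150);blobs(im,(p[0]-35,p[1]-45,p[0]+35,p[1]+45),amin=150)
cv2.imwrite("pics/w3.png",im)
E
```

```text
t 3.88 pos [ 0.5693 -0.0662  0.2913] toolx -14.76 shift/0.04 [ 0.005 -0.037  1.983] F [-0.2  0.4 -0.3] w 0.0501 g 0.0
expected knob,peg [122.373  248.3152] [276.4221 225.0932]
2488 [120.2283 249.5145] [[86.0, 270.0], [117.0, 208.0], [153.8, 226.4], [122.8, 288.4]]
810 [275.6111 223.5975] [[266.0, 201.0], [285.0, 201.0], [285.0, 246.0], [266.0, 246.0]]
```

View pics/w3.png

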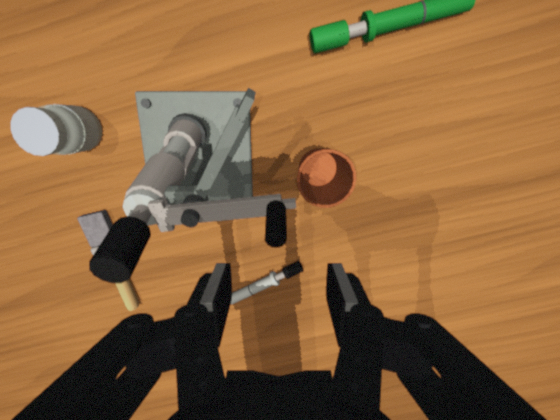

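The peg at (276,224) is centred between the fingers, the plate is square to the tool, and the knob at (120,249) is where I expected it. I'll descend and grip lightly.

Emit:
{"method": "carry_out", "body": {"plan": [{"linear": [0,0,0.6],"spin": 0},{"linear": [0,-0.04,0.6],"spin": 0},{"linear": [0,0,0.5],"spin": 0},{"linear": [0,0,0.28],"spin": 0},{"linear": [0,0,0],"spin": 0}]}}

```text
time_s: 4.55
position: [0.5696, -0.0637, 0.2111]
ee_rot: [0.992, -0.128, -0.001, 0.0]
contact_force: [0.5, 0.6, 0.1]
grip_width: 0.0498
grasp_force: 0.0
```

Emit:
{"method": "carry_out", "body": {"plan": [{"linear": [0,0,0],"spin": 0},{"linear": [0,0,0],"spin": 0},{"linear": [0,0,0],"spin": 0},{"linear": [0,0,0],"spin": 0},{"linear": [0,0,0],"spin": 0},{"linear": [0,0,0],"spin": 0}], "grip": 5, "squeeze": 20}}

```text
time_s: 5.3
position: [0.5708, -0.0643, 0.2133]
ee_rot: [0.992, -0.128, 0.001, 0.001]
contact_force: [-1.2, -3.2, 6.3]
grip_width: 0.015
grasp_force: 22.3
```

```bash
python3 - <<'E'
from h import *
from plant import telemetry
np.set_printoptions(precision=3,suppress=True)
to([.57,-.065,.212])
# arc rows in tool axes (x_t=X, y_t=-Y, z_t=-Z)
th=np.linspace(.13,1.047,10)
P=.07*(np.outer(np.cos(th),e1)+np.outer(np.sin(th),e2));d=np.diff(P,axis=0)/.04
print(np.c_[d@X,-d@Y,-d@Z])
E
```

```text
t 5.3 pos [ 0.571 -0.064  0.213] toolx -14.71 shift/0.04 [-0.015  0.023  0.033] F [-1.2 -3.2  6.3] w 0.015 g 22.3
[[ 0.165 -0.032 -0.06 ]
 [ 0.161 -0.05  -0.059]
 [ 0.155 -0.067 -0.057]
 [ 0.148 -0.083 -0.054]
 [ 0.139 -0.099 -0.051]
 [ 0.129 -0.114 -0.047]
 [ 0.118 -0.127 -0.043]
 [ 0.105 -0.139 -0.038]
 [ 0.091 -0.15  -0.033]]
```

Emit:
{"method": "carry_out", "body": {"plan": [{"linear": [0.165,-0.032,-0.06],"spin": 0},{"linear": [0.16,-0.05,-0.06],"spin": 0},{"linear": [0.155,-0.067,-0.057],"spin": 0},{"linear": [0.148,-0.083,-0.054],"spin": 0},{"linear": [0.139,-0.099,-0.051],"spin": 0},{"linear": [0,0,0],"spin": 0},{"linear": [0,0,0],"spin": 0}]}}

```text
time_s: 6.18
position: [0.6043, -0.0616, 0.2248]
ee_rot: [0.992, -0.128, 0.002, 0.003]
contact_force: [0.7, -10.1, 6.5]
grip_width: 0.0149
grasp_force: 21.5
```

Emit:
{"method": "carry_out", "body": {"plan": [{"linear": [0.129,-0.114,-0.047],"spin": 0},{"linear": [0.118,-0.127,-0.043],"spin": 0},{"linear": [0.105,-0.14,-0.038],"spin": 0},{"linear": [0.09,-0.15,-0.033],"spin": 0},{"linear": [0,0,0],"spin": 0},{"linear": [0,0,0],"spin": 0}]}}

```text
time_s: 6.92
position: [0.6306, -0.0475, 0.2329]
ee_rot: [0.992, -0.128, 0.006, 0.004]
contact_force: [9.0, -15.1, 4.0]
grip_width: 0.0155
grasp_force: 20.7
```

```bash
python3 - <<'E'
from h import *
from plant import cams
np.set_printoptions(precision=4,suppress=True)
P=np.array([.5729,-.0657,.2253])
to([.57,-.065,.212])
t=cams.camera("top")[:,:,::-1];s=cams.camera("side")[:,:,::-1]
o=np.zeros((560,800,3),np.uint8);o[:555,:470]=cv2.resize(s[155:285,255:365],(470,555),interpolation=3);o[:255,470:]=cv2.resize(t[150:235,255:365],(330,255),interpolation=3)
cv2.imwrite("pics/c4.png",o)
E
```

```text
t 6.92 pos [ 0.6306 -0.0475  0.2329] toolx -14.7 shift/0.04 [-1.361  0.805  0.509] F [  9.  -15.1   4. ] w 0.0155 g 20.7
```

View pics/c4.png

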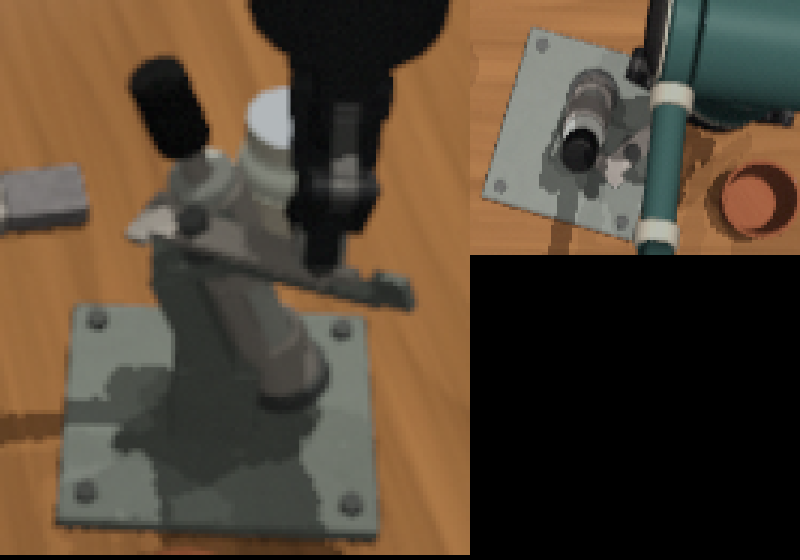

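The lever now lies over the pointer rib in the side crop, with the tip meeting the block at (390,290). I estimate about 60°. Next I'll release and lift.

Emit:
{"method": "carry_out", "body": {"plan": [{"linear": [0,0,0],"spin": 0},{"linear": [0,0,0],"spin": 0},{"linear": [0,0,0],"spin": 0},{"linear": [0,0,-0.5],"spin": 0},{"linear": [0,0,-0.8],"spin": 0},{"linear": [0,0,-0.9],"spin": 0},{"linear": [0,0,0],"spin": 0}], "grip": 40}}

```text
time_s: 7.9
position: [0.6281, -0.0425, 0.3239]
ee_rot: [0.992, -0.128, 0.005, -0.0]
contact_force: [0.6, 0.6, 0.0]
grip_width: 0.0403
grasp_force: 0.0
```

```bash
python3 - <<'E'
from h import *
from plant import cams
np.set_printoptions(precision=4,suppress=True)
H=knob+.042*e1;P0=np.array([.5729,-.0657,.2253])
ax=(P0-H)@a
pk=lambda th:H+.07*(np.cos(th)*e1+np.sin(th)*e2)+ax*a
to(knob+[0,0,.08])
S=cams.get_calibration("side");s=cams.camera("side")[:,:,::-1].copy()
W=cams.get_calibration("wrist");w=cams.camera("wrist")[:,:,::-1].copy()
for th in(.9,1.047,1.2):print(th,proj(S,pk(th)),proj(W,pk(th)))
p=proj(W,pk(1.047)).astype(int);print("side");blobs(s,(300,185,345,245));print("wrist knob exp",proj(W,knob));blobs(w,(p[0]-40,p[1]-45,p[0]+40,p[1]+45),amin=150)
cv2.imwrite("pics/w5.png",w)
E
```

```text
t 7.9 pos [ 0.6281 -0.0425  0.3239] toolx -14.7 shift/0.04 [-1.527 -1.868  0.185] F [0.6 0.6 0. ] w 0.0403 g 0.0
0.9 [324.1917 211.828 ] [291.8506 227.0813]
1.047 [327.1687 207.7999] [281.1789 221.4876]
1.2 [329.474  203.4916] [268.7212 216.8882]
side
20 [301.25 187.15] [[300.0, 185.0], [303.0, 185.0], [303.0, 190.0], [300.0, 190.0]]
141 [327.5035 209.2553] [[320.8, 201.4], [328.0, 199.0], [334.1, 217.3], [326.9, 219.7]]
17 [302.     215.4118] [[300.0, 214.0], [305.0, 214.0], [305.0, 217.0], [300.0, 217.0]]
43 [305.     229.3256] [[299.9, 220.5], [301.7, 219.7], [310.3, 238.4], [308.5, 239.2]]
wrist knob exp [192.3881 286.0539]
728 [283.6566 221.3201] [[274.0, 200.0], [293.0, 200.0], [293.0, 242.0], [274.0, 242.0]]
```

View pics/w5.png

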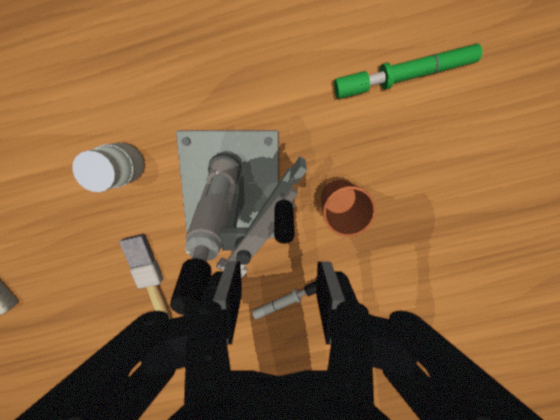

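The lever is aligned with the rib. The peg at wrist (283,221) gives about 1.02 rad, and side (327.5,209) gives about 1.05 rad. Now I'll move over the knob.

Emit:
{"method": "carry_out", "body": {"plan": [{"linear": [-0.7,-0.9,0],"spin": 0},{"linear": [-0.7,-0.8,0],"spin": 0},{"linear": [-0.13,-0.17,0],"spin": 0},{"linear": [0,0,0],"spin": 0},{"linear": [0,0,0.5],"spin": 0},{"linear": [0,0,0],"spin": 0}], "grip": 54}}

```text
time_s: 8.75
position: [0.5842, 0.0443, 0.2942]
ee_rot: [0.992, -0.129, -0.003, 0.001]
contact_force: [-0.2, 0.5, 0.3]
grip_width: 0.0543
grasp_force: 0.0
```

```bash
python3 - <<'E'
from h import *
from plant import cams
np.set_printoptions(precision=4,suppress=True)
to(knob-[0,0,.019])
W=cams.get_calibration("wrist");w=cams.camera("wrist")[:,:,::-1].copy()
print("knob exp",proj(W,knob))
cv2.imwrite("pics/w6.png",w[120:400,120:440])
E
```

```text
t 8.75 pos [0.5842 0.0443 0.2942] toolx -14.78 shift/0.04 [ 0.096 -0.051  1.928] F [-0.2  0.5  0.3] w 0.0543 g 0.0
knob exp [275.6519 228.4376]
```

View pics/w6.png

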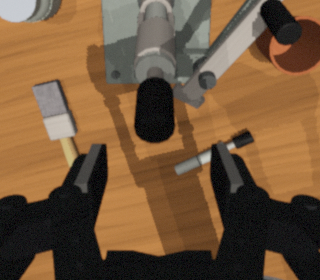

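The knob is at full-frame (275,230), matching the expected (276,228) and about 2 mm off the finger centre line. I'll correct that, descend and grip.

Emit:
{"method": "carry_out", "body": {"plan": [{"linear": [0.09,-0.05,0.5],"spin": 0},{"linear": [0,0,0.6],"spin": 0},{"linear": [0,0,0.5],"spin": 0},{"linear": [0,0,0.3],"spin": 0},{"linear": [0,0,0],"spin": 0},{"linear": [0,0,0],"spin": 0}]}}

```text
time_s: 9.55
position: [0.5901, 0.0464, 0.2227]
ee_rot: [0.992, -0.128, 0.001, -0.0]
contact_force: [0.0, 0.6, -0.2]
grip_width: 0.054
grasp_force: 0.0
```

```bash
python3 -c "
from h import *
to(knob-[0,0,.019])"
```

```text
t 9.55 pos [0.5901 0.0464 0.2227] toolx -14.71 shift/0.04 [-0.044  0.041  0.139] F [ 0.   0.6 -0.2] w 0.054 g 0.0
```

Emit:
{"method": "carry_out", "body": {"plan": [{"linear": [-0.04,0.03,0.1],"spin": 0},{"linear": [0,0,0],"spin": 0},{"linear": [0,0,0],"spin": 0},{"linear": [0,0,0],"spin": 0},{"linear": [0,0,0],"spin": 0},{"linear": [0,0,0],"spin": 0},{"linear": [0,0,0],"spin": 0}], "grip": 10, "squeeze": 40}}

```text
time_s: 10.42
position: [0.5879, 0.0458, 0.2181]
ee_rot: [0.992, -0.128, 0.0, -0.0]
contact_force: [0.9, 0.5, 0.9]
grip_width: 0.0271
grasp_force: 39.5
```

```bash
python3 -c "
from h import *
from plant import telemetry
to(knob-[0,0,.019]);print(telemetry.get_state()['moment'],.015*a@X/.04,.015*a@Z/.04)"
```

```text
t 10.43 pos [0.5879 0.0458 0.2181] toolx -14.71 shift/0.04 [0.007 0.011 0.025] F [0.9 0.5 0.9] w 0.0271 g 39.5
[ 0.37800621 -0.16662546  0.05502419] -0.12825755374712575 0.35238473279471566
```

Gripped at 27 mm with low force. I'll draw 20 mm first and check the force.

Emit:
{"method": "carry_out", "body": {"plan": [{"linear": [-0.043,0,-0.117],"spin": 0},{"linear": [-0.043,0,-0.117],"spin": 0},{"linear": [-0.043,0,-0.117],"spin": 0},{"linear": [-0.043,0,-0.117],"spin": 0},{"linear": [0,0,0],"spin": 0},{"linear": [0,0,0],"spin": 0}]}}

```text
time_s: 11.18
position: [0.581, 0.0474, 0.237]
ee_rot: [0.992, -0.128, 0.0, -0.0]
contact_force: [0.7, 1.0, -0.0]
grip_width: 0.0271
grasp_force: 39.7
```

```bash
cat > d.py <<'E'
from h import *
from plant import telemetry
s=telemetry.get_state();d=s["position"]-np.array([.5879,.0458,.2181])
to(np.array([.5879,.0458,.2181])+.06*a)
print("axial",d@a,"side",d@Y,d@e2,"moment",s["moment"].round(2))
E
python3 d.py
```

```text
t 11.18 pos [0.581  0.0474 0.237 ] toolx -14.71 shift/0.04 [-0.335 -0.006 -0.938] F [ 0.7  1.  -0. ] w 0.0271 g 39.7
axial 0.02015361265611527 side -0.00023660675928816022 -0.0002356655006358971 moment [ 0.27 -0.31  0.  ]
```

The force is low. I'll check in a side crop that the plunger is following before drawing further.

```bash
python3 - <<'E'
from h import *
from plant import cams
s=cams.camera("side")[:,:,::-1]
cv2.imwrite("pics/c7.png",cv2.resize(s[145:255,255:365],(600,600),interpolation=3))
E
```

```text
(no output)
```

View pics/c7.png

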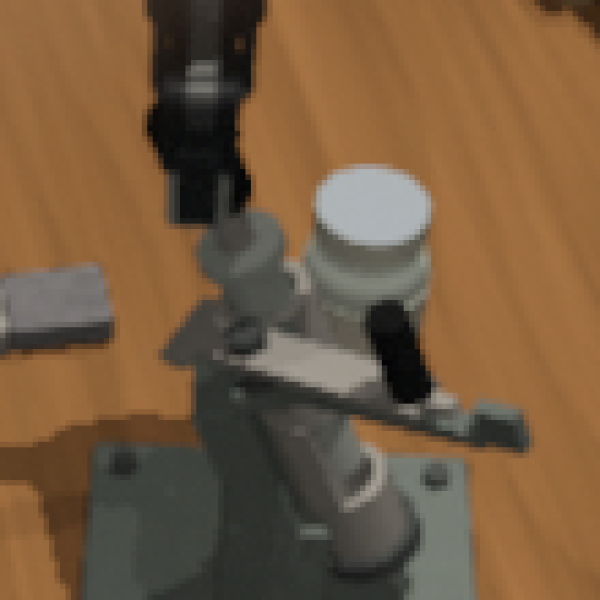

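The collar at crop (243,245) has lifted off the mouth with rod showing beneath it, and the lever still points at the rib. I'll draw the remaining 40 mm.

Emit:
{"method": "carry_out", "body": {"plan": [{"linear": [-0.043,0,-0.117],"spin": 0},{"linear": [-0.043,0,-0.117],"spin": 0},{"linear": [-0.043,0,-0.117],"spin": 0},{"linear": [-0.043,0,-0.117],"spin": 0},{"linear": [-0.043,0,-0.117],"spin": 0},{"linear": [-0.043,0,-0.117],"spin": 0},{"linear": [-0.043,0,-0.117],"spin": 0},{"linear": [-0.04,0,-0.117],"spin": 0},{"linear": [0,0,0],"spin": 0},{"linear": [0,0,0],"spin": 0}]}}

```text
time_s: 12.48
position: [0.5677, 0.0508, 0.274]
ee_rot: [0.992, -0.128, -0.0, 0.0]
contact_force: [1.6, 0.2, 0.2]
grip_width: 0.0273
grasp_force: 39.7
```

```bash
python3 d.py; python3 - <<'E'
from h import *
from plant import cams
s=cams.camera("side")[:,:,::-1]
S=cams.get_calibration("side")
m=knob-.055*a
for n,p in(("mouth",m),("collar60",m+.06*a),("collar54",m+.054*a)):print(n,((proj(S,p)-[255,125])*6).round(0))
cv2.imwrite("pics/c8.png",cv2.resize(s[125:225,255:355],(600,600),interpolation=3))
E
```

```text
t 12.47 pos [0.5677 0.0508 0.274 ] toolx -14.71 shift/0.04 [ 0.008 -0.007 -0.011] F [1.6 0.2 0.2] w 0.0273 g 39.7
axial 0.05969216439965372 side -0.00029056357274104456 -0.00045646346479691216 moment [ 0.13 -0.16  0.  ]
mouth [283. 446.]
collar60 [229. 321.]
collar54 [234. 334.]
```

View pics/c8.png

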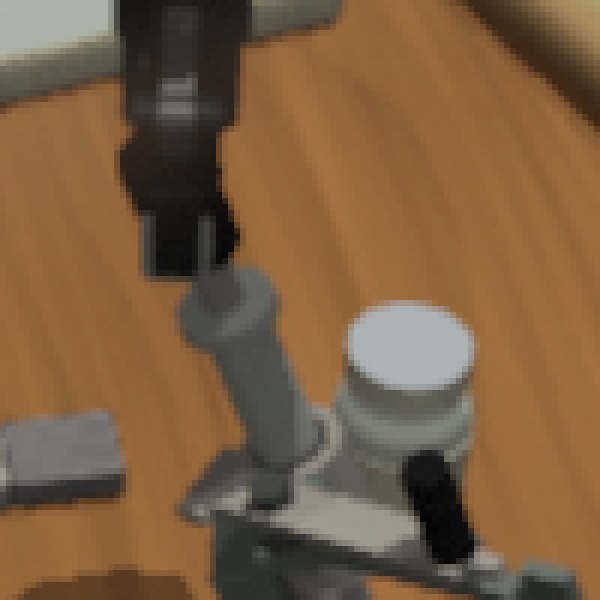

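The rod is out by about 60 mm, with the collar at (229,315) against the predicted (229,321). The rod enters the mouth near (280,455), side offsets are under 0.5 mm and forces are small. I'm handing it in.

```bash
python3 -c "
from plant import job
print(job.close_job())"
```

```text
the job is handed in; nothing more can be done
None
```

I swung the keeper lever into line with the pointer (about 1.02–1.05 rad by camera), drew the plunger straight out 59.7 mm by the arm's reading, and handed in at about 12.5 s still gripping it; no verdict came back.

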